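Stack a pipe pedestal on the tacking fixture

TASK

Set up the pipe pedestal for tack welding on the fixture, everything centred on its pin: first the square foot plate flat on the fixture's disc, then the pipe standing upright on the plate, then the round flange flat on the pipe, and last the hold-down weight, knob up, on the flange. Let go of everything, and leave the other things on the bench where they are.

Things in the scene. Friction and masses are not known exactly. Their poses are not given: they have to be found in the camera images.
- fixture: tacking fixture fixed to the bench, wherever it is found: a dark steel disc, 100 mm across and 15 mm thick, with an upright bright pin at its centre, 18 mm in diameter, rising 40 mm above the disc (its top 8 mm tapers to 8 mm diameter). Origin: centre of the disc's underside, on the bench; z up along the pin.
- foot: loose square steel plate, 58 x 58 mm and 15 mm thick, with one round 30 mm hole in its middle; about 0.31 kg. It lies flat. Origin: centre of its underside (on the hole's axis); x and y are parallel to its sides, z up. The first part of the stack.
- pipe: loose short piece of steel pipe standing on end, open at both ends: 42 mm outside diameter, 36 mm inside, 45 mm tall; about 0.14 kg. Origin: on its axis at its lower end; z up along the axis. The second part.
- flange: loose flat round steel flange (a thick ring), 62 mm outside diameter, 30 mm hole, 15 mm thick; about 0.27 kg. It lies flat. Origin: on its axis at its underside; z up. The third part.
- weight: loose dark steel hold-down weight, turned: a solid round base 50 mm in diameter and 20 mm tall, a short 18 mm neck above it, and a round knob 28 mm in diameter from 31 to 48 mm up; 50 mm tall in all; about 0.42 kg. It stands upright. Origin: centre of its flat underside; z up. The last part.
- tin: bystander: open round aluminium tin, 58 mm across at the rim, 45 mm tall. Origin: centre of its underside. Leave alone.
- angle: bystander: dark piece of angle steel lying on one leg: 55 mm long (x), 40 mm wide (y), 40 mm tall. Origin: centre of its footprint, on the bench. Leave alone.
- bar: bystander: solid rectangular steel bar offcut, 70 mm (x) by 22 mm (y), 16 mm tall. Origin: centre of its underside. Leave alone.
- magnet: bystander: square welding magnet, 52 x 52 mm and 20 mm tall, a red body between two steel sheets, without a hole. Origin: centre of its underside. Leave alone.
- hammer: bystander: hammer, 260 mm long, lying at the right-hand near edge of the work area. Origin: in the underside near its middle. Leave alone.

How it is judged:
On the way, in this order (a step that is already met when the one before it is completed fails the run):
1. the square foot plate lies on the fixture, over its pin (horizontal distance between foot and fixture below 0.008 m and height (world z) of foot between 0.01 and 0.02 m and angle between foot's own z axis and vertical below 0.1 rad), for 0.2 s.
2. the pipe stands on the foot plate, over the pin (horizontal distance between pipe and fixture below 0.01 m and height (world z) of pipe between 0.025 and 0.035 m and angle between pipe's own z axis and vertical below 0.1 rad), for 0.2 s.
3. the round flange lies on top of the pipe (horizontal distance between flange and fixture below 0.01 m and height (world z) of flange between 0.07 and 0.08 m and angle between flange's own z axis and vertical below 0.1 rad), for 0.2 s.
4. the weight stands on the flange (horizontal distance between weight and fixture below 0.01 m and height (world z) of weight between 0.085 and 0.095 m and angle between weight's own z axis and vertical below 0.1 rad), for 0.2 s.
At the end, for the whole second after the job is handed in: On the fixture, from the bottom up: foot plate, pipe, flange, weight, each resting flat on the one below (height right within 5 mm, tilt under 0.1 rad), the plate's centre within 8 mm and each other's within 10 mm of the pin's axis horizontally; all released and at rest (all of step 1 and all of step 2 and all of step 3 and all of step 4 and linear speed of each of foot, pipe, flange, weight below 0.02 m/s and contact force between the fingers and foot below 0.1 N and contact force between the fingers and pipe below 0.1 N and contact force between the fingers and flange below 0.1 N and contact force between the fingers and weight below 0.1 N); the robot touches nothing.
It fails at once if the tin is pushed away (more than 30 mm) (distance of tin from where it was at the start of the episode above 0.03 m).
It fails at once if the angle is pushed away (more than 30 mm) (distance of angle from where it was at the start of the episode above 0.03 m).
It fails at once if the bar is pushed away (more than 30 mm) (distance of bar from where it was at the start of the episode above 0.03 m).
It fails at once if the magnet is pushed away (more than 30 mm) (distance of magnet from where it was at the start of the episode above 0.03 m).
It fails at once if the hammer is pushed away (more than 30 mm) (distance of hammer from where it was at the start of the episode above 0.03 m).
It also fails if it takes over 128 s, if anything falls off the work surface, if the arm or the gripper's body presses on something with over 40 N, if the wrist force passes 120 N, or if a joint passes its speed limit or range.

ROBOT

A 7-joint arm with a two-finger parallel gripper is mounted at the origin on the work surface. World frame = base frame: x ahead of the robot, y to its left, z up, the work surface at z = 0. Lengths are in m, angles in rad, forces in N, time in s.
With the tool pointing down it reaches from about 0.425 to 0.925 m from the base axis. Payload 6.8 kg.
Tool frame: the origin (TCP) lies between the finger pads; the fingertips stand 14 mm ahead of it and the grasp point (between the pads) lies 5 mm behind it; z points along the fingers, y is the line along which they close (so a half turn about z gives the same grasp; the last joint's range is limited). The gripper opens to 85 mm and grips with 20 to 120 N. Pads are 22 mm wide; open, the fingers measure 114 mm over their backs; the gripper's body (76 mm by 85 mm) begins 54 mm behind the grasp point. The pads swing forward as they close: fully open they stand 13 mm farther back than shut.
Start: joints at [1.085, 0.477, 0.022, 1.555, -0.011, 1.109, -0.083], TCP at [0.249, -0.627, 0.225] pointing down, gripper open.
Joint ranges: [-2.96, 2.96], [-0.34, 2.1], [-1.41, 1.46], [0.24, 2.44], [-1.37, 4.51], [0.17, 1.92], [-2.96, 2.96]. Speed limits (rad/s): [2.39, 2.39, 3.14, 3.14, 3.14, 3.14, 3.14].

INTERFACE

Orientations are given as a rotation vector (axis times angle).
In Python, from bench import r, eyes, ticket gives the robot as it stands. The module is installed in compiled form; this text tells all that it offers.
- The arm moves only by the tool arm_command, never from a script. Its argument "plan" is text: rows parted by semicolons, each of 4 numbers parted by spaces: the shift along the tool's x, y, z in m, then the turn about the tool's z in degrees. In form: tx ty tz yaw; .... A call has 1 to 20 rows; each row shifts and turns the commanded pose from where the row before left it, along the tool's axes as they then stand; what a row does not reach is not made up. A row lasts 1/8 s, in which the tool goes at most 62.5 mm and 10.7 degrees, less where a joint would pass 70% of its speed; a pose out of reach is approached as far as the arm can. A call is refused whole if a number of a shift passes 0.0625 or a number of a turn 10.7, either way. A call with a gripper value outside its range is refused whole. "hand" is the closure, from -1 (fully open) to 1 (shut), set as the call begins (left out, the last holds). The fingers move at their own pace and stop on an object; "grip_force" is the grip in N (left out, the last holds). Time passes only in rows, so rows that do not move let the fingers close. It gives the time, the measured TCP pose, the force, the opening and the grip force at its end, in the units of the state.
- r.get_obs(): the state, without advancing time (a new reading comes with each control period).
- eyes.grab_frame(name): name is "scene" or "side" or "wrist"; returns (picture, depth): 400x640x3 uint8, red, green, blue; 400x640 float32, m along the optical axis (not along the pixel's ray), 0 where there is no reading.
- eyes.calibration(name): a dict with "fov_y" (degrees; the focal length in pixels is half the picture's height over the tangent of half this angle, whatever the lens; pixels are square), "cx", "cy" (the principal point, pixels), "origin" and "attitude" of the camera in the world; the wrist camera has in their place "tool_from_camera" (4x4, takes a point from camera to tool coordinates, whose origin is the TCP and whose axes are the flange's). Camera axes: x right, y up, looking along -z (the intrinsics and any distortion apply to the point x, -y, -z); pixel columns grow to the right and rows downward; lengths in m; the calibration is good to about 2 mm. A picture is of the moment at which its call begins: read the wrist's pose just before it. calibration takes no time and is no camera call.
- ticket.hand_in(): hands the job in; it is judged then, once.
The state is a dict: "clock": time; "joints": joint angles; "qvel": joint speeds; "tau": joint torques, N m; "tcp_pos": TCP position; "orientation": TCP orientation; "contact_force": force on the tool from outside, world axes, zero at the start; "moment": the same for the moment, N m; "grip_width": finger opening in m; "gripper_force": force on a finger pad.
Only numpy, scipy, OpenCV 4.12 (cv2) and the standard library are available. Lean on these libraries where they do the work, as an engineer would, in place of code of your own. Each camera call takes 0.05 s, during which the arm holds its last target. There are 200 camera calls.

## Working session

There is one attempt and no reset: what is moved stays moved. The work goes in short steps, Python scripts to look and compute and a tool call to move; the robot and the scene stay as the last step left them, time stands still between calls to the robot, and variables do not carry over. Pictures are saved under pics/ and viewed, at most 14 in all, crops included, and the job is handed in when it is done.

Besides the shell and the picture viewer there is one more tool, called after "Call:" as name(argument=value, ...), one argument or row to a line, values as JSON. arm_command: Moves the arm, as the interface text tells. Its arguments: {"type":"object","properties":{"plan":{"type":"string"},"hand":{"type":"number"},"grip_force":{"type":"number"}},"required":["plan"]}

```bash
ls; mkdir -p pics
python3 - <<'E'
from bench import r,eyes
import cv2
print(r.get_obs())
for n in ["scene","side","wrist"]:
    print(n,eyes.calibration(n))
    p,d=eyes.grab_frame(n); cv2.imwrite(f"pics/{n}0.png",p[:,:,::-1])
    import numpy as np; np.save(f"pics/{n}0.npy",d)
E
```

```text
pics
{'clock': 0.0, 'joints': array([ 1.08490728,  0.47780333,  0.02231954,  1.55646538, -0.01151063,
        1.10932738, -0.08310754]), 'qvel': array([ 0.00120121, -0.00034696, -0.00017742,  0.00055279, -0.00136788,
        0.00182573,  0.0002741 ]), 'tau': array([-9.32926099e-06, -5.96441674e+01,  1.60841670e+00, -2.81189561e+01,
        1.27169615e-02,  9.37143923e-03,  2.29093740e-05]), 'tcp_pos': array([ 0.2487537 , -0.62682279,  0.22391731]), 'orientation': array([-3.08391981e+00, -5.89607738e-01,  7.38976872e-04]), 'contact_force': array([-0.86228758,  0.42396746, -0.74318758]), 'moment': array([-0.01733314,  0.00601896, -0.03567173]), 'gripper_force': 0.0, 'grip_width': 0.08554149705263754}
scene {'fov_y': 52.85783476565936, 'cx': 317.0929487908083, 'cy': 195.80713858048333, 'origin': array([ 1.05208762, -0.89207256,  0.8712638 ]), 'attitude': array([0.86547535, 0.24398023, 0.54738744])}
side {'fov_y': 49.8592695380752, 'cx': 321.3152787951123, 'cy': 201.75544383167244, 'origin': array([0.00868729, 0.76762747, 0.57388451]), 'attitude': array([ 0.37902779, -1.32241402, -2.30092334])}
wrist {'fov_y': 58.24340909219056, 'cx': 326.2426434959938, 'cy': 198.9726429636151, 'tool_from_camera': array([[ 6.21645478e-05,  9.47759987e-01,  3.18984330e-01,
         8.28971106e-02],
       [ 9.99999948e-01, -1.59566962e-04,  2.79219474e-04,
        -8.79390264e-05],
       [ 3.15532405e-04,  3.18984296e-01, -9.47759948e-01,
        -1.48979054e-01],
       [ 0.00000000e+00,  0.00000000e+00,  0.00000000e+00,
         1.00000000e+00]])}
```

View pics/scene0.png

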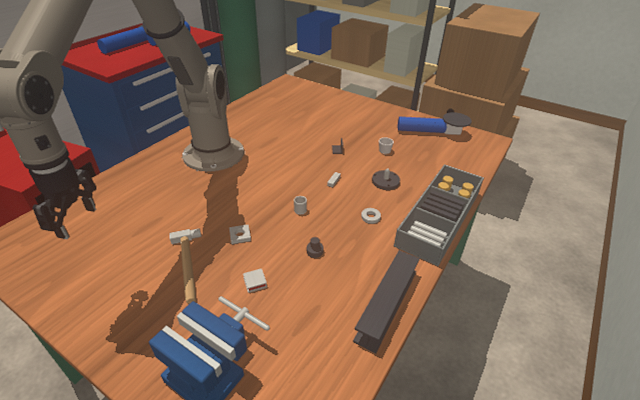

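View pics/side0.png

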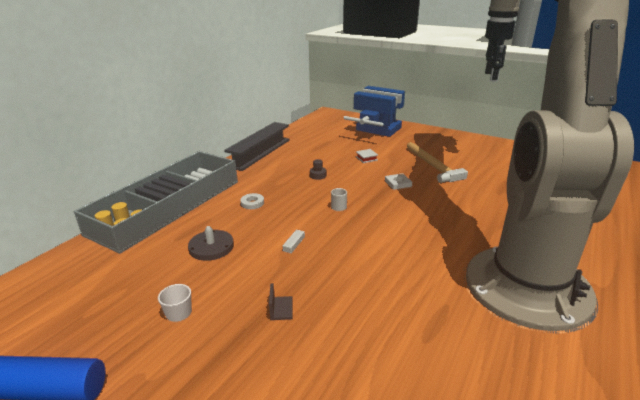

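The scene picture shows the fixture at (386,180), foot (240,234), pipe (300,205), flange (371,215), weight (315,248), tin (386,145), angle (338,147), bar (334,179), magnet (255,280) and hammer (187,260). The side picture agrees.

```bash
cat > h.py <<'E'
import numpy as np, cv2
from scipy.spatial.transform import Rotation as R
from bench import r,eyes
def cam(n,obs=None):
    c=eyes.calibration(n); f=200/np.tan(np.radians(c["fov_y"]/2))
    if n=="wrist":
        T=np.eye(4);T[:3,:3]=R.from_rotvec(obs["orientation"]).as_matrix();T[:3,3]=obs["tcp_pos"]
        M=T@c["tool_from_camera"]
    else:
        M=np.eye(4);M[:3,:3]=R.from_rotvec(c["attitude"]).as_matrix();M[:3,3]=c["origin"]
    return f,c["cx"],c["cy"],M
def ray(C,u,v):
    f,cx,cy,M=C
    return M[:3,3],M[:3,:3]@np.array([(u-cx)/f,-(v-cy)/f,-1])
def atz(C,u,v,z):
    o,d=ray(C,u,v); return o+d*(z-o[2])/d[2]
def cloud(C,dep):
    f,cx,cy,M=C
    v,u=np.mgrid[:400,:640]
    P=np.stack([(u-cx)/f*dep,-(v-cy)/f*dep,-dep],-1)
    return P@M[:3,:3].T+M[:3,3]
def proj(C,p):
    f,cx,cy,M=C; q=M[:3,:3].T@(np.array(p)-M[:3,3]); return cx+f*q[0]/-q[2],cy-f*q[1]/-q[2]
def tool(p,obs):  # world displacement from TCP to p, in tool axes
    return R.from_rotvec(obs["orientation"]).as_matrix().T@(np.array(p)-obs["tcp_pos"])
E
python3 - <<'E'
from h import *
np.set_printoptions(precision=4,suppress=True)
C=cam("scene");S=cam("side")
ds=np.load("pics/scene0.npy");dd=np.load("pics/side0.npy")
P=cloud(C,ds);Q=cloud(S,dd)
for n,(u,v),(a,b) in [("fixture",(386,180),(211,245)),("foot",(240,234),(399,181)),("pipe",(300,205),(339,199)),("flange",(371,215),(252,201)),("weight",(315,248),(318,170)),("tin",(386,145),(175,302)),("bar",(334,179),(293,241)),("magnet",(255,280),(367,155)),("angle",(338,147),(280,305)),("hammer",(187,270),(430,160))]:
    out=[]
    for X,(c,w) in ((P,(u,v)),(Q,(a,b))):
        W=X[w-22:w+23,c-25:c+26].reshape(-1,3); q=X[w,c]
        m=(W[:,2]>0.008)&(np.hypot(*(W[:,:2]-q[:2]).T)<0.07)
        k=W[m]; out.append((np.array([*(k[:,:2].max(0)+k[:,:2].min(0))/2,k[:,2].max(), *np.ptp(k[:,:2],axis=0)]) if len(k) else q,m.sum()))
    print(n,out)
print("table z",P[300,100],Q[330,230],"tilt",R.from_rotvec(r.get_obs()["orientation"]).as_matrix())
E
```

```text
fixture [(array([0.6349, 0.2192, 0.0553, 0.0997, 0.1039]), np.int64(412)), (array([0.6357, 0.2192, 0.0554, 0.1013, 0.0999]), np.int64(1016))]
foot [(array([ 0.3882, -0.2819,  0.0189,  0.0783,  0.0828]), np.int64(254)), (array([ 0.3881, -0.2799,  0.0169,  0.0794,  0.0811]), np.int64(220))]
pipe [(array([ 0.4711, -0.0836,  0.0468,  0.0434,  0.0448]), np.int64(193)), (array([ 0.4714, -0.0821,  0.0454,  0.041 ,  0.0437]), np.int64(293))]
flange [(array([0.6783, 0.0162, 0.0197, 0.0624, 0.0631]), np.int64(183)), (array([0.678 , 0.0179, 0.0173, 0.0601, 0.0621]), np.int64(221))]
weight [(array([ 0.6124, -0.2104,  0.0535,  0.0498,  0.0517]), np.int64(247)), (array([ 0.6134, -0.2071,  0.0511,  0.0505,  0.0477]), np.int64(219))]
tin [(array([0.5426, 0.4035, 0.0481, 0.0548, 0.0658]), np.int64(183)), (array([0.5425, 0.4017, 0.0469, 0.0575, 0.0579]), np.int64(918))]
bar [(array([0.4789, 0.115 , 0.0206, 0.0342, 0.0726]), np.int64(94)), (array([0.4813, 0.1134, 0.0173, 0.0326, 0.0725]), np.int64(221))]
magnet [(array([ 0.5396, -0.3951,  0.0243,  0.0727,  0.0667]), np.int64(333)), (array([ 0.5444, -0.3944,  0.0216,  0.0708,  0.0671]), np.int64(159))]
angle [(array([0.3883, 0.2968, 0.0432, 0.0529, 0.0606]), np.int64(43)), (array([0.3962, 0.307 , 0.0414, 0.0385, 0.0512]), np.int64(159))]
hammer [(array([ 0.3773, -0.4798,  0.0302,  0.1204,  0.1004]), np.int64(380)), (array([ 0.3484, -0.4471,  0.0267,  0.1168,  0.0921]), np.int64(232))]
table z [ 0.247  -0.6613 -0.    ] [ 0.4318  0.3869 -0.0007] tilt [[ 0.9295  0.3688 -0.0006]
 [ 0.3688 -0.9295  0.0013]
 [-0.0001 -0.0014 -1.    ]]
```

View pics/wrist0.png

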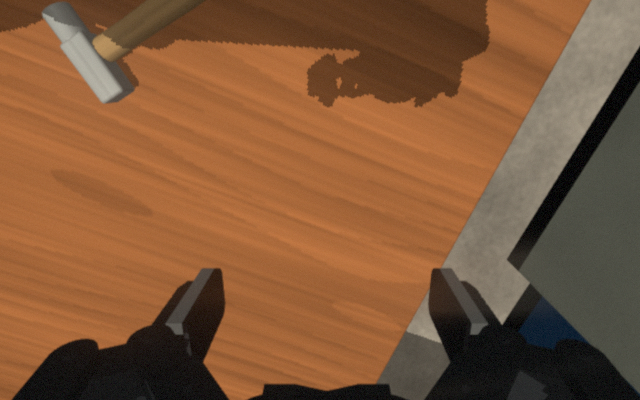

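Run:
```python
from h import *
np.set_printoptions(precision=4,suppress=True)
for n,c in(("scene",(240,234)),("side",(399,181))):
    P=cloud(cam(n),np.load(f"pics/{n}0.npy"))
    W=P[c[1]-30:c[1]+30,c[0]-30:c[0]+30].reshape(-1,3)
    k=W[(W[:,2]>0.007)&(np.hypot(W[:,0]-.388,W[:,1]+.281)<.048)]
    print(n,cv2.minAreaRect((k[:,:2]*1000).astype(np.float32)),len(k))
o=r.get_obs(); print(tool([.388,-.281,.12],o))
```

```text
scene ((388.2122497558594, -282.7656555175781), (57.60127258300781, 63.498504638671875), 48.16868591308594) 261
side ((389.2453918457031, -282.0396728515625), (59.82665252685547, 63.37760543823242), 48.11296463012695) 231
[ 0.257  -0.2701  0.1045]
```

Call:
arm_command(
  plan="0.032 -0.034 0 0;0.032 -0.034 0 0;0.032 -0.034 0 0;0.032 -0.034 0 0;0.032 -0.034 0.02 0;0.032 -0.034 0.02 0;0.032 -0.034 0.03 0;0.033 -0.032 0.034 0;0 0 0 -8.8;0 0 0 -8.8;0 0 0 -8.9;0 0 0 0;0 0 0 0;0 0 0 0",
)

```text
clock: 1.9
tcp_pos: [0.3883, -0.2817, 0.1209]
orientation: [2.869, 1.279, -0.0]
contact_force: [-0.0, -0.7, 0.1]
grip_width: 0.0851
gripper_force: 0.0
```

```bash
cat >> h.py <<'E'
def look(name,mask_fn=None):
    o=r.get_obs(); p,d=eyes.grab_frame("wrist"); cv2.imwrite(f"pics/{name}.png",p[:,:,::-1])
    return o,cam("wrist",o),d,p
def yawof(o): m=R.from_rotvec(o["orientation"]).as_matrix(); return np.degrees(np.arctan2(m[1,0],m[0,0]))
E
python3 - <<'E'
from h import *
np.set_printoptions(precision=4,suppress=True)
o,C,d,p=look("w1"); np.save("pics/w1.npy",d)
print(o["clock"],o["tcp_pos"],yawof(o),o["grip_width"],o["contact_force"])
W=cloud(C,d).reshape(-1,3)
k=W[(abs(W[:,2]-.015)<.004)&(np.hypot(W[:,0]-.388,W[:,1]+.281)<.048)&(d.ravel()>0)]
print(cv2.minAreaRect((k[:,:2]*1000).astype(np.float32)),len(k),np.median(k[:,2]))
E
```

```text
1.9 [ 0.3883 -0.2817  0.1209] 48.041645295613364 0.08514571319681997 [-0.0221 -0.6926  0.1343]
((389.7237548828125, -282.21136474609375), (58.63605880737305, 58.183929443359375), 47.805973052978516) 4710 0.01488227937718506
```

View pics/w1.png

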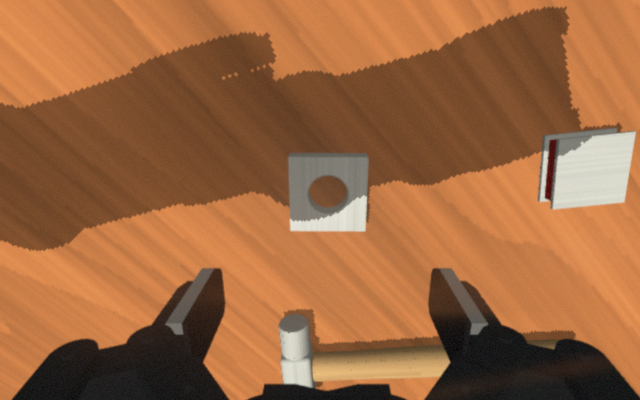

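The foot sits square to the tool at (328,192), with both sides free; the hammer head at (297,350) is well behind it. Next I check the real fingertip height from depth.

Run:
```python
from h import *
np.set_printoptions(precision=4,suppress=True)
o=r.get_obs();C=cam("wrist",o);d=np.load("pics/w1.npy");W=cloud(C,d)
M=R.from_rotvec(o["orientation"]).as_matrix(); T=(W-o["tcp_pos"])@M
for (v,u) in [(270,212),(272,218),(270,440),(300,205),(325,180),(322,297),(350,297)]: print(u,v,T[v,u],W[v,u,2])
f=(abs(T[...,1])<.07)&(T[...,0]<.03)&(W[...,2]>.06)&(d>0); print(T[f].max(0), np.percentile(T[f][:,2],[95,99,100]))
```

```text
212 270 [ 0.0127 -0.0437 -0.0265] 0.14740671867308486
218 272 [ 0.011  -0.042  -0.0251] 0.14597555835396686
440 270 [ 0.0119  0.0447 -0.0249] 0.14581539314424813
205 300 [ 0.0091 -0.0422 -0.041 ] 0.16185571502756949
180 325 [ 0.0111 -0.0445 -0.0569] 0.17783540069190035
297 322 [-0.1138 -0.0247  0.1072] 0.01366706424606473
297 350 [-0.1321 -0.0242  0.0948] 0.026140661768283058
[ 0.0197  0.07   -0.0188] [-0.0316 -0.0237 -0.0188]
```

Call:
arm_command(
  plan="0 0 0 0;0 0 0 0;0 0 0 0;0 0 0 0;0 0 0 0;0 0 0 0",
  hand=-0.42,
)

```text
clock: 2.7
tcp_pos: [0.3883, -0.2817, 0.1209]
orientation: [2.868, 1.281, 0.0]
contact_force: [-1.2, 0.1, 0.5]
grip_width: 0.0604
gripper_force: 0.0
```

```bash
cat >> h.py <<'E'
def tips(o,C,d):
    W=cloud(C,d); T=(W-o["tcp_pos"])@R.from_rotvec(o["orientation"]).as_matrix()
    f=(abs(T[...,1])<.07)&(abs(T[...,0])<.03)&(W[...,2]>.06)&(d>0)
    return [T[f&s][np.argsort(T[f&s][:,2])[-8]] for s in (T[...,1]<0,T[...,1]>0)]
E
python3 - <<'E'
from h import *
np.set_printoptions(precision=4,suppress=True)
o,C,d,p=look("w2"); print(o["grip_width"],tips(o,C,d))
W=cloud(C,d).reshape(-1,3)
k=W[(abs(W[:,2]-.015)<.004)&(np.hypot(W[:,0]-.388,W[:,1]+.281)<.048)&(d.ravel()>0)]
print(cv2.minAreaRect((k[:,:2]*1000).astype(np.float32)))
E
```

```text
0.06040964304130211 [array([-0.0025, -0.03  , -0.012 ]), array([-0.0005,  0.0307, -0.012 ])]
((389.6488952636719, -282.3330383300781), (58.92557144165039, 58.18361282348633), 47.82887649536133)
```

View pics/w2.png

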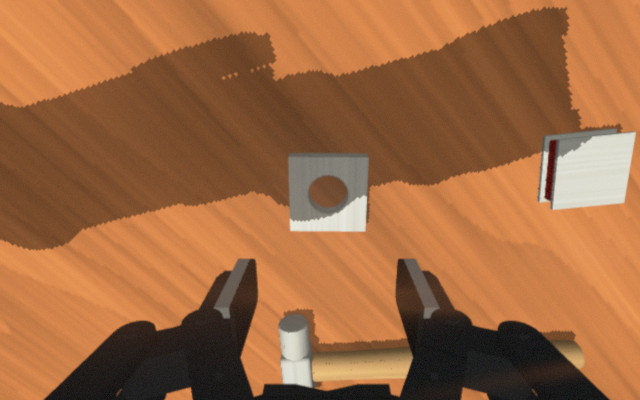

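The pads end near (255,260) and (398,260), so tips appear 12 mm behind the TCP at 60 mm opening, which disagrees with the text. I'll go down in steps and check.

Call:
arm_command(
  plan="0.001 0 0 0;0 0 0.02 0;0 0 0.02 0;0 0 0.02 0;0 0 0.02 0;0 0 0.015 0;0 0 0.005 0;0 0 0 0;0 0 0 0",
  hand=-1,
)

```text
clock: 3.88
tcp_pos: [0.3894, -0.2812, 0.0215]
orientation: [2.868, 1.281, 0.001]
contact_force: [0.1, -0.3, 0.1]
grip_width: 0.0852
gripper_force: 0.0
```

Run:
```python
from h import *
np.set_printoptions(precision=4,suppress=True)
o,C,d,p=look("w3"); print(o["grip_width"],o["tcp_pos"],o["contact_force"])
```

```text
0.08521682342466336 [ 0.3894 -0.2812  0.0215] [ 0.0691 -0.306   0.0695]
```

View pics/w3.png

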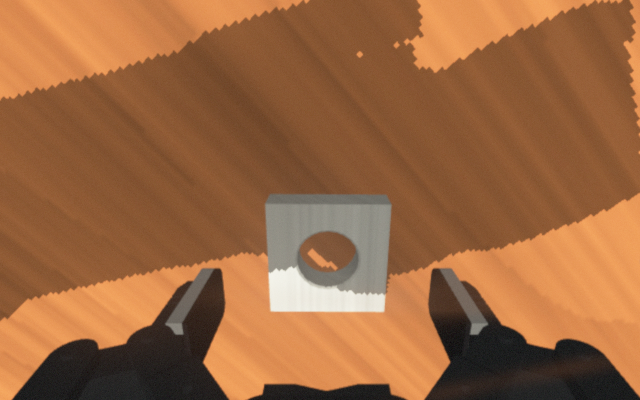

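Run:
```python
from h import *
np.set_printoptions(precision=4,suppress=True)
o=r.get_obs()
for n in("side","scene"):
    C=cam(n);p,d=eyes.grab_frame(n);u,v=map(int,proj(C,o["tcp_pos"]));print(n,u,v)
    cv2.imwrite(f"pics/{n}1.png",cv2.resize(p[max(v-60,0):v+40,u-60:u+60,::-1],None,fx=5,fy=5,interpolation=2))
    W=cloud(C,d);T=(W-o["tcp_pos"])@R.from_rotvec(o["orientation"]).as_matrix()
    f=(abs(T[...,0])<.02)&(abs(abs(T[...,1])-.05)<.012)&(W[...,2]>.006)&(W[...,2]<.12)&(d>0)
    print(np.histogram(W[f][:,2],np.arange(.005,.1,.005)))
```

```text
side 398 176
(array([ 0,  0,  0,  0,  0,  0,  3, 21, 22, 25, 28, 21, 29, 27, 26, 18, 18,
       14]), array([0.005, 0.01 , 0.015, 0.02 , 0.025, 0.03 , 0.035, 0.04 , 0.045,
       0.05 , 0.055, 0.06 , 0.065, 0.07 , 0.075, 0.08 , 0.085, 0.09 ,
       0.095]))
scene 240 230
(array([ 0,  0,  0,  0,  0,  0,  0,  3,  4,  9,  8, 12,  8,  4,  0,  1,  3,
        8]), array([0.005, 0.01 , 0.015, 0.02 , 0.025, 0.03 , 0.035, 0.04 , 0.045,
       0.05 , 0.055, 0.06 , 0.065, 0.07 , 0.075, 0.08 , 0.085, 0.09 ,
       0.095]))
```

View pics/scene1.png

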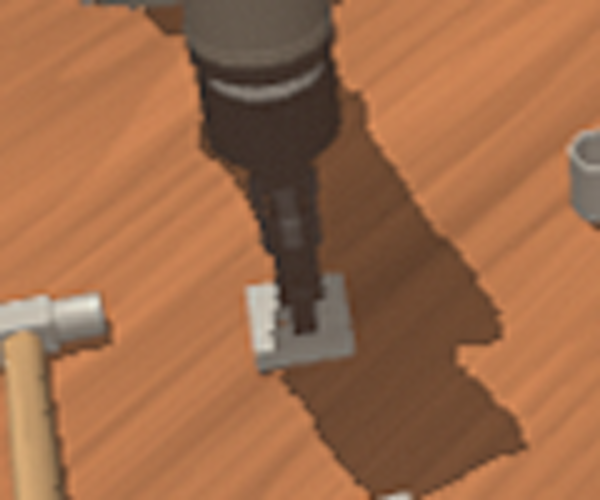

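Side and scene depth both put the tips at z≈0.040 with the TCP at 0.0215, so the real tips are ~18 mm behind the TCP when open and ~12 mm behind at 60 mm. I'll use the measured offset.

Call:
arm_command(
  plan="0 0 0.01 0;0 0 0.01 0;0 0 0.0095 0;0 0 0 0;0 0 0 0",
)

```text
clock: 4.65
tcp_pos: [0.389, -0.2809, -0.0087]
orientation: [-2.868, -1.282, 0.0]
contact_force: [0.8, 0.3, -0.4]
grip_width: 0.0853
gripper_force: 0.0
```

Call:
arm_command(
  plan="0 0 0 0;0 0 0 0;0 0 0 0;0 0 0 0;0 0 0 0;0 0 0 0;0 0 0 0;0 0 0 0",
  hand=1,
  grip_force=60,
)

```text
clock: 5.65
tcp_pos: [0.3893, -0.2812, -0.0078]
orientation: [2.868, 1.281, 0.001]
contact_force: [-1.7, 1.0, 6.3]
grip_width: 0.0564
gripper_force: 63.9
```

Call:
arm_command(
  plan="0 0 -0.01 0;0 0 -0.03 0;0 0 -0.035 0;0 0 -0.035 0;0.045 -0.0126 0 0;0.045 -0.0126 0 0;0.045 -0.0126 0 0;0.045 -0.0126 0 0;0.045 -0.0126 0 0;0.045 -0.0126 0 0;0.045 -0.0126 0 0;0.045 -0.0126 0 0;0.045 -0.0126 0 0;0.045 -0.0126 0 0;0.045 -0.0126 0 0;0.041 -0.0132 0 0;0 0 0 0;0 0 0 0;0 0 0 0",
)

```text
clock: 8.02
tcp_pos: [0.6333, 0.2176, 0.1013]
orientation: [2.869, 1.279, -0.002]
contact_force: [-0.6, 0.0, -3.5]
grip_width: 0.0564
gripper_force: 65.3
```

Run:
```python
from h import *
np.set_printoptions(precision=4,suppress=True)
o,C,d,p=look("w4"); np.save("pics/w4.npy",d); print(o["grip_width"],o["tcp_pos"],yawof(o),o["contact_force"])
M=R.from_rotvec(o["orientation"]).as_matrix()
W=cloud(C,d);T=(W-o["tcp_pos"])@M
z=T[257-30:257+30,330-60:330+60,2];print(np.unique(np.round(z,3),return_counts=True))
print("pin/disc proj",[proj(C,[.635,.219,zz]) for zz in(.015,.055)])
```

```text
0.05642005502731803 [0.6333 0.2176 0.1013] 48.04567041468242 [-0.5621  0.0146 -3.5142]
(array([-0.149, -0.025, -0.024, -0.023, -0.022, -0.021, -0.02 , -0.019,
       -0.017, -0.015, -0.014, -0.013, -0.012, -0.011, -0.01 , -0.009,
       -0.008,  0.085,  0.086,  0.087,  0.088,  0.1  ,  0.101,  0.102,
        0.103]), array([  26,    2,  364, 2976, 2172,  226,   28,    3,    1,    2,    3,
          5,    3,    6,    6,    9,    6,    3,   24,   16,    1,   96,
        679,  498,   45]))
pin/disc proj [(np.float64(326.402217778967), np.float64(200.8921178449578)), (np.float64(326.4089099037617), np.float64(223.0567748532054))]
```

View pics/w4.png

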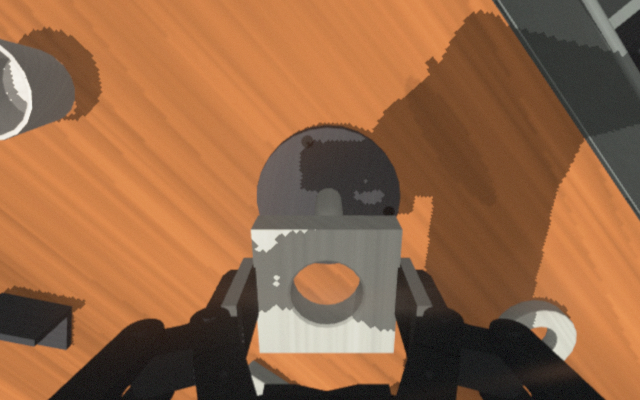

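The plate is held level and square ((258..400, 230..352)), with the fixture disc ahead, centre near (328,200), and the pin base at (329,200).

```bash
cat >> h.py <<'E'
from scipy.optimize import least_squares
def circ(P,rad):  # fit circle of known radius to hull (outer) of xy points
    H=cv2.convexHull((P*1000).astype(np.float32))[:,0]
    return least_squares(lambda c:np.hypot(*(H-c[:2]).T)-rad*1000,H.mean(0),loss="soft_l1").x/1000
E
python3 - <<'E'
from h import *
np.set_printoptions(precision=4,suppress=True)
o=r.get_obs();C=cam("wrist",o);d=np.load("pics/w4.npy");W=cloud(C,d)
M=R.from_rotvec(o["orientation"]).as_matrix();T=((W-o["tcp_pos"])@M)
f=(abs(T[...,2]+.0225)<.003)&(abs(T[...,1])<.0285)&(abs(T[...,0])<.05)&(d>0)
print("foot tool",cv2.minAreaRect((T[f][:,:2]*1000).astype(np.float32)))
m=(abs(W[...,2]-.015)<.004)&(np.hypot(W[...,0]-.635,W[...,1]-.219)<.06)&(d>0)&(np.arange(400)[:,None]<212)
# outer arc only
k=W[m][:,:2]; q=k-[.635,.219]; e=T[m][:,0]
H=cv2.convexHull((k*1000).astype(np.float32))[:,0]/1000
Ht=(np.c_[H,np.full(len(H),.015)]-o["tcp_pos"])@M
H=H[Ht[:,0]>.005+Ht[:,0].min()]
s=least_squares(lambda c:np.hypot(*(H-c).T)-.05,[.635,.219],loss="soft_l1",f_scale=.001)
print("disc",s.x,abs(s.fun).max(),len(H),"tool",tool([*s.x,.015],o), "from scene",tool([.635,.2192,.015],o))
E
```

```text
foot tool ((-0.8826026916503906, 0.0024204254150390625), (59.80592727661133, 56.988468170166016), 0.009926946833729744)
disc [0.6366 0.2189] 0.0005971323541507922 44 tool [0.0031 0.0016 0.0864] from scene [0.0022 0.0002 0.0864]
```

Call:
arm_command(
  plan="0.0037 0.001 0 0;0 0 0.02 0;0 0 0.015 0;0 0 0.01 0;0 0 0.01 0;0 0 0.01 0;0 0 0.01 0;0 0 0.01 0;0 0 0.0075 0;0 0 0 0;0 0 0 0;0 0 0 0",
)

```text
clock: 9.57
tcp_pos: [0.637, 0.2218, 0.0093]
orientation: [2.868, 1.281, 0.001]
contact_force: [-0.4, -0.2, -1.9]
grip_width: 0.0562
gripper_force: 65.3
```

Call:
arm_command(
  plan="-0.0018 0.001 0.001 0;0 0 0.001 0;0 0 0 0;0 0 0 0;0 0 0 0",
)

```text
clock: 10.2
tcp_pos: [0.6364, 0.2192, 0.0073]
orientation: [2.868, 1.281, -0.0]
contact_force: [-2.7, -2.8, 5.5]
grip_width: 0.0559
gripper_force: 66.2
```

Call:
arm_command(
  plan="0 0 0 0;0 0 0 0;0 0 0 0;0 0 0 0;0 0 0 0;0 0 0 0",
  hand=-1,
)

```text
clock: 10.95
tcp_pos: [0.6363, 0.2197, 0.0069]
orientation: [-2.868, -1.281, -0.0]
contact_force: [0.1, 0.1, 0.1]
grip_width: 0.0853
gripper_force: 0.0
```

Call:
arm_command(
  plan="0 0 -0.02 0;0 0 -0.04 0;0 0 -0.05 0;0 0 0 0;0 0 0 0;0 0 0 0",
)

```text
clock: 11.7
tcp_pos: [0.6355, 0.2193, 0.116]
orientation: [2.868, 1.281, -0.003]
contact_force: [0.4, -0.4, -0.2]
grip_width: 0.0856
gripper_force: 0.0
```

Run:
```python
from h import *
np.set_printoptions(precision=4,suppress=True)
o,C,d,p=look("w5"); print(o["tcp_pos"],yawof(o))
W=cloud(C,d)
f=(abs(W[...,2]-.030)<.004)&(np.hypot(W[...,0]-.636,W[...,1]-.219)<.05)&(d>0)
print("foot",cv2.minAreaRect((W[f][:,:2]*1000).astype(np.float32)),np.median(W[f][:,2]))
g=(W[...,2]>.05)&(W[...,2]<.06)&(np.hypot(W[...,0]-.636,W[...,1]-.219)<.02)&(d>0)
print("pintop",W[g].mean(0),g.sum())
# pipe target
print("to pipe",tool([.4713,-.0828,.0],o))
```

```text
[0.6355 0.2193 0.116 ] 48.1461390644653
foot ((636.4244995117188, 218.7894287109375), (58.22505187988281, 58.1235237121582), 47.99441909790039) 0.029910034738263674
pintop [0.6374 0.2198 0.0532] 349
to pipe [-0.3344  0.0793  0.1166]
```

Call:
arm_command(
  plan="-0.042 0.0099 0 0;-0.042 0.0099 0 0;-0.042 0.0099 0 0;-0.042 0.0099 0 0;-0.042 0.0099 0 0;-0.042 0.0099 0 0;-0.042 0.0099 0 0;-0.04 0.01 0 0;0 0 0 0;0 0 0 0;0 0 0 0",
)

```text
clock: 13.12
tcp_pos: [0.4731, -0.0807, 0.1168]
orientation: [-2.867, -1.284, -0.001]
contact_force: [-0.7, 0.1, 0.4]
grip_width: 0.0854
gripper_force: 0.0
```

Run:
```python
from h import *
np.set_printoptions(precision=4,suppress=True)
o,C,d,p=look("w6"); print(o["tcp_pos"],yawof(o))
W=cloud(C,d)
f=(abs(W[...,2]-.045)<.004)&(np.hypot(W[...,0]-.471,W[...,1]+.083)<.035)&(d>0)
c=circ(W[f][:,:2],.021);print("pipe",c,cv2.minEnclosingCircle((W[f][:,:2]*1000).astype(np.float32)),np.median(W[f][:,2]),f.sum())
print(tool([*c,0],o))
```

```text
[ 0.4731 -0.0807  0.1168] 48.262584819710675
pipe [ 0.4733 -0.0823] ((473.2880859375, -82.39879608154297), 21.013545989990234) 0.04463234709416322 954
[-0.0011  0.0013  0.1168]
```

Call:
arm_command(
  plan="-0.001 0.001 0.03 0;0 0 0.03 0;0 0 0.03 0;0 0 0.02 0;0 0 0.001 0;0 0 0 0;0 0 0 0",
)

```text
clock: 14.05
tcp_pos: [0.4734, -0.0833, 0.0068]
orientation: [2.867, 1.281, 0.002]
contact_force: [0.1, -0.6, 0.6]
grip_width: 0.0854
gripper_force: 0.0
```

Call:
arm_command(
  plan="0 0 0 0;0 0 0 0;0 0 0 0;0 0 0 0;0 0 0 0;0 0 0 0;0 0 0 0;0 0 0 0;0 0 0 0",
  hand=1,
  grip_force=40,
)

```text
clock: 15.18
tcp_pos: [0.4728, -0.0835, 0.0063]
orientation: [2.868, 1.281, 0.0]
contact_force: [-1.2, -0.5, 4.9]
grip_width: 0.0405
gripper_force: 40.0
```

Call:
arm_command(
  plan="0 0 -0.01 0;0 0 -0.04 0;0 0 -0.04 0;0.042 -0.01 0 0;0.042 -0.01 0 0;0.042 -0.01 0 0;0.042 -0.01 0 0;0.042 -0.01 0 0;0.042 -0.01 0 0;0.042 -0.01 0 0;0.0405 -0.0103 0 0;0 0 0 0;0 0 0 0;0 0 0 0",
)

```text
clock: 16.92
tcp_pos: [0.6357, 0.2174, 0.0958]
orientation: [2.869, 1.279, -0.002]
contact_force: [-0.4, -0.1, -2.3]
grip_width: 0.0405
gripper_force: 41.1
```

Run:
```python
from h import *
np.set_printoptions(precision=4,suppress=True)
o,C,d,p=look("w7"); print(o["tcp_pos"],yawof(o))
W=cloud(C,d);T=(W-o["tcp_pos"])@R.from_rotvec(o["orientation"]).as_matrix()
f=(abs(T[...,2]+.039)<.003)&(np.hypot(T[...,0],T[...,1])<.024)&(d>0)
print("pipe tool",circ(T[f][:,:2],.021),np.median(T[f][:,2]),T[f].min(0),T[f].max(0),f.sum())
print("target tool",tool([.6366,.2190,.03],o))
# tilt of rim plane
A=np.c_[T[f][:,:2],np.ones(f.sum())];print(np.linalg.lstsq(A,T[f][:,2],rcond=None)[0])
```

```text
[0.6357 0.2174 0.0958] 48.04487209073189
pipe tool [0.0014 0.0003] -0.03824458482935216 [-0.0199 -0.0208 -0.042 ] [ 0.0225  0.0209 -0.036 ] 3171
target tool [ 0.0019 -0.0004  0.0658]
[-0.0022  0.0027 -0.0382]
```

View pics/w7.png

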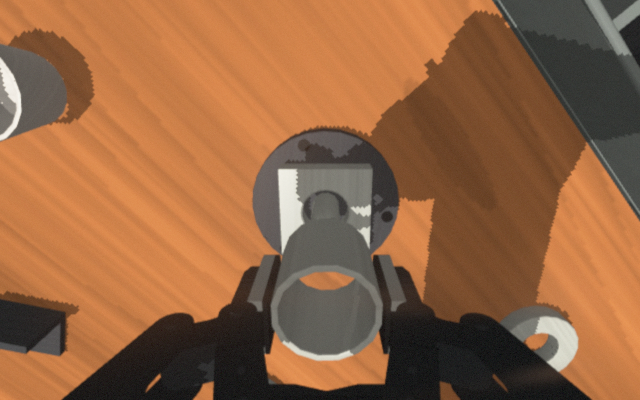

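The pipe is upright in the grip (rim centred at (328,312)), and the plate on the disc has the pin inside its hole at (325,210). Lowering.

Call:
arm_command(
  plan="0.0005 -0.0005 0.015 0;0 0 0.01 0;0 0 0.01 0;0 0 0.01 0;0 0 0.008 0;0 0 0.003 0;0 0 0 0;0 0 0 0;0 0 0 0",
)

```text
clock: 18.1
tcp_pos: [0.6362, 0.2201, 0.0403]
orientation: [2.868, 1.281, 0.001]
contact_force: [-0.2, 0.1, -1.9]
grip_width: 0.0406
gripper_force: 41.1
```

Call:
arm_command(
  plan="-0.0018 0.001 0.0015 0;0 0 0.001 0;0 0 0.001 0;0 0 0 0;0 0 0 0;0 0 0 0",
)

```text
clock: 18.85
tcp_pos: [0.6355, 0.2179, 0.0365]
orientation: [2.868, 1.281, 0.0]
contact_force: [-1.1, -0.4, 0.3]
grip_width: 0.0402
gripper_force: 41.2
```

Call:
arm_command(
  plan="0 0 0 0;0 0 0 0;0 0 0 0;0 0 0 0;0 0 0 0;0 0 0 0;0 0 0 0",
  hand=-1,
)

```text
clock: 19.73
tcp_pos: [0.6355, 0.218, 0.0364]
orientation: [2.868, 1.281, 0.0]
contact_force: [-0.4, -0.3, 0.3]
grip_width: 0.0852
gripper_force: 0.0
```

Call:
arm_command(
  plan="0 0 -0.02 0;0 0 -0.03 0;0 0 -0.04 0;0 0 0 0;0 0 0 0;0 0 0 0",
)

```text
clock: 20.48
tcp_pos: [0.6347, 0.2177, 0.1255]
orientation: [-2.868, -1.282, 0.003]
contact_force: [-0.3, -0.4, -0.3]
grip_width: 0.0853
gripper_force: 0.0
```

Run:
```python
from h import *
np.set_printoptions(precision=4,suppress=True)
o,C,d,p=look("w8"); print(o["tcp_pos"],yawof(o))
W=cloud(C,d)
f=(abs(W[...,2]-.075)<.004)&(np.hypot(W[...,0]-.636,W[...,1]-.219)<.035)&(d>0)
print("pipe",circ(W[f][:,:2],.021),np.median(W[f][:,2]))
A=np.c_[W[f][:,:2]-.4,np.ones(f.sum())];print(np.linalg.lstsq(A,W[f][:,2],rcond=None)[0])
f=(abs(W[...,2]-.030)<.004)&(np.hypot(W[...,0]-.636,W[...,1]-.219)<.05)&(d>0)
print("foot",cv2.minAreaRect((W[f][:,:2]*1000).astype(np.float32)),np.median(W[f][:,2]))
print("to flange",tool([.678,.017,.0],o))
```

```text
[0.6347 0.2177 0.1255] 48.14901185440885
pipe [0.6367 0.2187] 0.07462070950946097
[0.0025 0.0038 0.0745]
foot ((636.2498779296875, 218.68344116210938), (58.97331237792969, 58.138343811035156), 48.32493591308594) 0.02995277421624759
to flange [-0.1204  0.1662  0.1256]
```

Call:
arm_command(
  plan="-0.024 0.0332 0 0;-0.024 0.0332 0 0;-0.024 0.0332 0 0;-0.024 0.0332 0 0;-0.0244 0.0334 0.01 0;0 0 0 0;0 0 0 0;0 0 0 0",
)

```text
clock: 21.52
tcp_pos: [0.6787, 0.0196, 0.1164]
orientation: [-2.866, -1.285, -0.0]
contact_force: [-0.3, 1.0, 0.2]
grip_width: 0.0853
gripper_force: 0.0
```

Run:
```python
from h import *
np.set_printoptions(precision=4,suppress=True)
o,C,d,p=look("w9"); print(o["tcp_pos"],yawof(o))
W=cloud(C,d)
f=(abs(W[...,2]-.015)<.004)&(np.hypot(W[...,0]-.678,W[...,1]-.017)<.045)&(d>0)
c=circ(W[f][:,:2],.031);print("flange",c,cv2.minEnclosingCircle((W[f][:,:2]*1000).astype(np.float32)),np.median(W[f][:,2]))
print(tool([*c,0],o))
g=(W[...,2]>.006)&(np.hypot(W[...,0]-c[0],W[...,1]-c[1])>.035)&(np.hypot(W[...,0]-c[0],W[...,1]-c[1])<.1)&(W[...,2]<.1)&(d>0);print("others near",g.sum())
```

```text
[0.6787 0.0196 0.1164] 48.293228194309556
flange [0.6809 0.0173] ((680.9339599609375, 17.238460540771484), 30.898025512695312) 0.014796958477254096
[-0.0003  0.0033  0.1164]
others near 0
```

Call:
arm_command(
  plan="0 0.003 0.03 0;0 0 0.03 0;0 0 0.03 0;0 0 0.02 0;0 0 0.01 0;0 0 0.004 0;0 0 0 0;0 0 0 0",
)

```text
clock: 22.58
tcp_pos: [0.6819, 0.0155, -0.0066]
orientation: [2.868, 1.281, 0.002]
contact_force: [-0.0, -1.2, -0.6]
grip_width: 0.0853
gripper_force: 0.0
```

Call:
arm_command(
  plan="0 0 0 0;0 0 0 0;0 0 0 0;0 0 0 0;0 0 0 0;0 0 0 0;0 0 0 0;0 0 0 0",
  hand=1,
  grip_force=60,
)

```text
clock: 23.58
tcp_pos: [0.6816, 0.0157, -0.0066]
orientation: [2.868, 1.281, 0.001]
contact_force: [-2.1, -0.3, 5.4]
grip_width: 0.0586
gripper_force: 65.8
```

Call:
arm_command(
  plan="0 0 -0.01 0;0 0 -0.04 0;0 0 -0.04 0;0 0 -0.04 0;0.0242 -0.0338 0 0;0.0242 -0.0338 0 0;0.0242 -0.0338 0 0;0.0242 -0.0338 0 0;0.0242 -0.034 0 0;0 0 0 0;0 0 0 0;0 0 0 0",
)

```text
clock: 25.08
tcp_pos: [0.6363, 0.2165, 0.1222]
orientation: [2.869, 1.278, -0.001]
contact_force: [-0.4, -0.1, -3.1]
grip_width: 0.0584
gripper_force: 66.2
```

Run:
```python
from h import *
np.set_printoptions(precision=4,suppress=True)
o,C,d,p=look("w10"); print(o["tcp_pos"],yawof(o))
W=cloud(C,d);T=(W-o["tcp_pos"])@R.from_rotvec(o["orientation"]).as_matrix()
f=(abs(T[...,2]+.0215)<.004)&(np.hypot(T[...,0],T[...,1])<.036)&(abs(T[...,1])<.029)&(d>0)
print(T[f].min(0),T[f].max(0))
print("flange tool",circ(T[f][:,:2][abs(T[f][:,1])<.027],.031),np.median(T[f][:,2]),f.sum())
A=np.c_[T[f][:,:2],np.ones(f.sum())];print("tilt",np.linalg.lstsq(A,T[f][:,2],rcond=None)[0])
print("target tool",tool([.6366,.2188,.075],o))
```

```text
[0.6363 0.2165 0.1222] 48.01411505185177
[-0.0302 -0.029  -0.0254] [ 0.0318  0.029  -0.0175]
flange tool [0.0007 0.0004] -0.02136637627053624 12102
tilt [ 0.0045  0.0019 -0.0213]
target tool [ 0.002  -0.0014  0.0472]
```

View pics/w10.png

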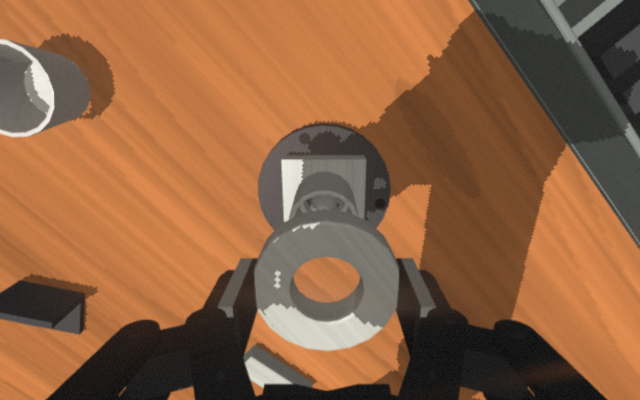

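The flange is level in the grip (ring centred (327,280)), and the pipe is standing behind it with the pin inside. Lowering.

Call:
arm_command(
  plan="0.0005 -0.001 0.02 0;0 0 0.015 0;0 0 0.01 0;0 0 0.005 0;0 0 0 0;0 0 0 0;0 0 0 0;0 0 0 0",
)

```text
clock: 26.12
tcp_pos: [0.6356, 0.2196, 0.0728]
orientation: [2.868, 1.281, 0.001]
contact_force: [-0.2, 0.0, -3.1]
grip_width: 0.0585
gripper_force: 66.1
```

Call:
arm_command(
  plan="-0.0007 0.0009 0.0015 0;0 0 0.0015 0;0 0 0.001 0;0 0 0 0;0 0 0 0;0 0 0 0",
)

```text
clock: 26.88
tcp_pos: [0.6357, 0.2184, 0.0685]
orientation: [2.868, 1.281, 0.0]
contact_force: [-0.7, -0.9, -1.0]
grip_width: 0.0586
gripper_force: 66.3
```

Call:
arm_command(
  plan="0 0 0 0;0 0 0 0;0 0 0 0;0 0 0 0;0 0 0 0;0 0 0 0;0 0 0 0",
  hand=-1,
)

```text
clock: 27.75
tcp_pos: [0.6357, 0.2184, 0.0684]
orientation: [2.868, 1.281, 0.0]
contact_force: [0.3, -0.4, 0.4]
grip_width: 0.0852
gripper_force: 0.0
```

Call:
arm_command(
  plan="0 0 -0.02 0;0 0 -0.03 0;0 0 -0.045 0;0 0 0 0;0 0 0 0;0 0 0 0",
)

```text
clock: 28.5
tcp_pos: [0.635, 0.218, 0.1625]
orientation: [2.868, 1.281, -0.003]
contact_force: [-0.6, 0.3, 0.7]
grip_width: 0.0854
gripper_force: 0.0
```

Run:
```python
from h import *
np.set_printoptions(precision=4,suppress=True)
o,C,d,p=look("w11"); print(o["tcp_pos"],yawof(o))
W=cloud(C,d)
f=(abs(W[...,2]-.09)<.004)&(np.hypot(W[...,0]-.636,W[...,1]-.219)<.04)&(d>0)
print("flange",circ(W[f][:,:2],.031),np.median(W[f][:,2]))
A=np.c_[W[f][:,:2]-.4,np.ones(f.sum())];print(np.linalg.lstsq(A,W[f][:,2],rcond=None)[0])
print("to weight",tool([.6135,-.2085,.0],o))
```

```text
[0.635  0.218  0.1625] 48.14850288762459
flange [0.6365 0.2187] 0.08981475390461068
[-0.0024 -0.0015  0.09  ]
to weight [-0.3317  0.2687  0.1629]
```

Call:
arm_command(
  plan="-0.0368 0.0299 0 0;-0.0368 0.0299 0 0;-0.0368 0.0299 0 0;-0.0368 0.0299 0 0;-0.0368 0.0299 0 0;-0.0368 0.0299 0 0;-0.0368 0.0299 0 0;-0.0368 0.0299 0.02 0;-0.0373 0.0295 0.02 0;0 0 0 0;0 0 0 0;0 0 0 0;0 0 0 0",
)

```text
clock: 30.18
tcp_pos: [0.615, -0.2065, 0.1239]
orientation: [2.867, 1.284, 0.001]
contact_force: [-0.6, -0.8, -0.4]
grip_width: 0.0854
gripper_force: 0.0
```

Run:
```python
from h import *
np.set_printoptions(precision=4,suppress=True)
o,C,d,p=look("w12"); print(o["tcp_pos"],yawof(o))
W=cloud(C,d)
q=np.hypot(W[...,0]-.6135,W[...,1]+.2085)
for z,rad in((.048,.014),(.02,.025)):
    f=(abs(W[...,2]-z)<.003)&(q<.04)&(d>0)
    c,R_=cv2.minEnclosingCircle((W[f][:,:2]*1000).astype(np.float32));print(z,c,R_,f.sum(),circ(W[f][:,:2],rad))
print(W[(q<.03)][:,2].max(),tool([c[0]/1000,c[1]/1000,0],o))
g=(W[...,2]>.006)&(q>.03)&(q<.09)&(W[...,2]<.1)&(d>0);print("near",g.sum())
```

```text
[ 0.615  -0.2065  0.1239] 48.26680835272165
0.048 (614.8432006835938, -209.34779357910156) 13.97131061553955 1250 [ 0.6148 -0.2094]
0.02 (614.6800537109375, -209.4910430908203) 25.029836654663086 1854 [ 0.6148 -0.2094]
0.21507377935464045 [-0.0026  0.0017  0.1239]
near 0
```

View pics/w12.png

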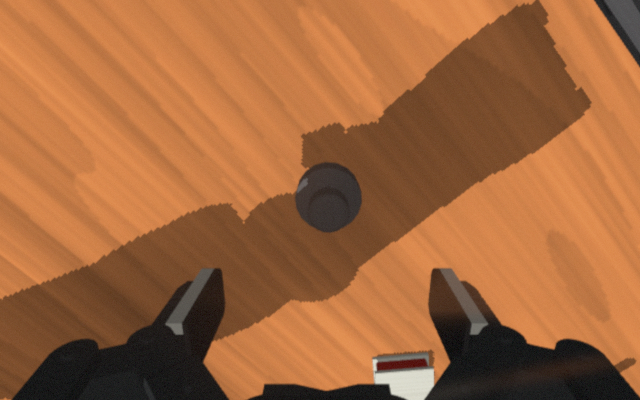

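Call:
arm_command(
  plan="-0.002 0.0015 0.03 0;0 0 0.03 0;0 0 0.025 0;0 0 0.015 0;0 0 0.005 0;0 0 0 0;0 0 0 0;0 0 0 0",
)

```text
clock: 31.22
tcp_pos: [0.6148, -0.2107, 0.0192]
orientation: [2.868, 1.281, 0.002]
contact_force: [-0.1, 0.3, -0.5]
grip_width: 0.0854
gripper_force: 0.0
```

Call:
arm_command(
  plan="0.001 -0.0009 0 0;0 0 0 0;0 0 0 0",
)

```text
clock: 31.6
tcp_pos: [0.6143, -0.2091, 0.0185]
orientation: [2.868, 1.281, 0.0]
contact_force: [0.6, 0.1, -0.4]
grip_width: 0.0854
gripper_force: 0.0
```

Call:
arm_command(
  plan="0 0 0 0;0 0 0 0;0 0 0 0;0 0 0 0;0 0 0 0;0 0 0 0;0 0 0 0;0 0 0 0;0 0 0 0;0 0 0 0",
  hand=1,
  grip_force=60,
)

```text
clock: 32.85
tcp_pos: [0.6146, -0.2093, 0.0187]
orientation: [2.868, 1.281, 0.001]
contact_force: [0.7, -0.9, 3.6]
grip_width: 0.0259
gripper_force: 59.1
```

Call:
arm_command(
  plan="0 0 -0.01 0;0 0 -0.03 0;0 0 -0.03 0;0 0 -0.03 0;0 0 -0.03 0;0 0 -0.01 0",
)

```text
clock: 33.6
tcp_pos: [0.6144, -0.2088, 0.1597]
orientation: [2.868, 1.282, 0.002]
contact_force: [0.4, -0.2, -4.2]
grip_width: 0.0257
gripper_force: 59.7
```

Call:
arm_command(
  plan="0.015 -0.012 0 0;0.0278 -0.0225 0 0;0.0278 -0.0225 0 0;0.0278 -0.0225 0 0;0.0278 -0.0225 0 0;0.0278 -0.0225 0 0;0.0278 -0.0225 0 0;0.0278 -0.0225 0 0;0.0278 -0.0225 0 0;0.0278 -0.0225 0 0;0.0278 -0.0225 0 0;0.0278 -0.0225 0 0;0.0123 -0.01 0 0;0 0 0 0;0 0 0 0;0 0 0 0;0 0 0 0",
)

```text
clock: 35.72
tcp_pos: [0.6361, 0.2175, 0.1585]
orientation: [2.869, 1.279, 0.0]
contact_force: [0.4, 0.3, -4.2]
grip_width: 0.0257
gripper_force: 59.6
```

Run:
```python
from h import *
np.set_printoptions(precision=4,suppress=True)
o,C,d,p=look("w13"); print(o["tcp_pos"],yawof(o))
W=cloud(C,d);T=(W-o["tcp_pos"])@R.from_rotvec(o["orientation"]).as_matrix()
q=np.hypot(T[...,0],T[...,1])
for z,rad in((-.0295,.014),(-.0013,.025)):
    f=(abs(T[...,2]-z)<.003)&(q<rad+.006)&(abs(T[...,1])<(.0125 if rad<.02 else .03))&(d>0)
    print(z,circ(T[f][:,:2],rad),np.median(T[f][:,2]),T[f].min(0),T[f].max(0),f.sum())
print("target tool",tool([.6366,.2188,.09],o))
```

```text
[0.6361 0.2175 0.1585] 48.047090792436954
-0.0295 [ 0.0004 -0.0003] -0.030937906764113943 [-0.0139 -0.0125 -0.0325] [ 0.0146  0.0125 -0.0265] 3471
-0.0013 [-0.0001  0.0003] -0.0019006515526004985 [ 0.0007 -0.0245 -0.0042] [0.0252 0.0248 0.0017] 3228
target tool [ 0.0013 -0.0005  0.0685]
```

View pics/w13.png

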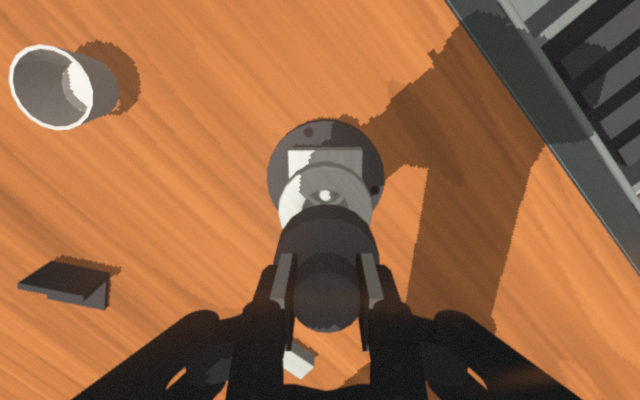

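The weight hangs upright by its knob (328,290), over the flange, pipe and plate stack at (325,195). Lowering.

Call:
arm_command(
  plan="0.0003 0 0.015 0;0 0 0.015 0;0 0 0.01 0;0 0 0.006 0;0 0 0 0;0 0 0 0;0 0 0 0;0 0 0 0",
)

```text
clock: 36.78
tcp_pos: [0.6362, 0.2191, 0.1128]
orientation: [2.868, 1.281, 0.001]
contact_force: [1.0, -0.3, -3.9]
grip_width: 0.0258
gripper_force: 59.6
```

Centred within a millimetre; the bottom is at about 0.094, so 4 mm more.

Call:
arm_command(
  plan="0 0 0.0015 0;0 0 0.001 0;0 0 0.001 0;0 0 0.0005 0;0 0 0 0;0 0 0 0;0 0 0 0",
)

```text
clock: 37.65
tcp_pos: [0.6361, 0.2191, 0.1087]
orientation: [-2.868, -1.281, -0.001]
contact_force: [-1.0, 0.6, 0.4]
grip_width: 0.0264
gripper_force: 60.0
```

Force is back to about zero: the weight is resting. Releasing.

Call:
arm_command(
  plan="0 0 0 0;0 0 0 0;0 0 0 0;0 0 0 0;0 0 0 0;0 0 0 0;0 0 0 0;0 0 0 0",
  hand=-1,
)

```text
clock: 38.65
tcp_pos: [0.636, 0.2191, 0.1084]
orientation: [2.868, 1.281, -0.0]
contact_force: [0.4, 0.2, -0.1]
grip_width: 0.0854
gripper_force: 0.0
```

Call:
arm_command(
  plan="0 0 -0.01 0;0 0 -0.03 0;0 0 -0.04 0;0 0 -0.04 0;0 0 0 0;0 0 0 0;0 0 0 0",
)

```text
clock: 39.52
tcp_pos: [0.6353, 0.2186, 0.227]
orientation: [2.868, 1.282, -0.004]
contact_force: [-0.4, 0.5, -0.4]
grip_width: 0.0858
gripper_force: 0.0
```

Run:
```python
from h import *
np.set_printoptions(precision=4,suppress=True)
o,C,d,p=look("w14"); print(o["tcp_pos"],o["clock"])
W=cloud(C,d);q=np.hypot(W[...,0]-.6366,W[...,1]-.2188)
for z,rad in((.138,.014),(.11,.025),(.09,.031)):
    f=(abs(W[...,2]-z)<.003)&(q<.04)&(d>0)
    c,R_=cv2.minEnclosingCircle((W[f][:,:2]*1000).astype(np.float32));print(z,c,R_,np.median(W[f][:,2]),circ(W[f][:,:2],rad))
p,d=eyes.grab_frame("side");cv2.imwrite("pics/side2.png",cv2.resize(p[150:330,100:400,::-1],None,fx=2.5,fy=2.5))
```

```text
[0.6353 0.2186 0.227 ] 39.525
0.138 (636.4616088867188, 218.81919860839844) 14.001965522766113 0.13953896273564273 [0.6367 0.2188]
0.11 (636.4536743164062, 219.01551818847656) 24.976144790649414 0.11045955991025241 [0.6363 0.2189]
0.09 (636.6292724609375, 218.74856567382812) 30.766643524169922 0.08975667129754311 [0.6363 0.2184]
```

View pics/side2.png

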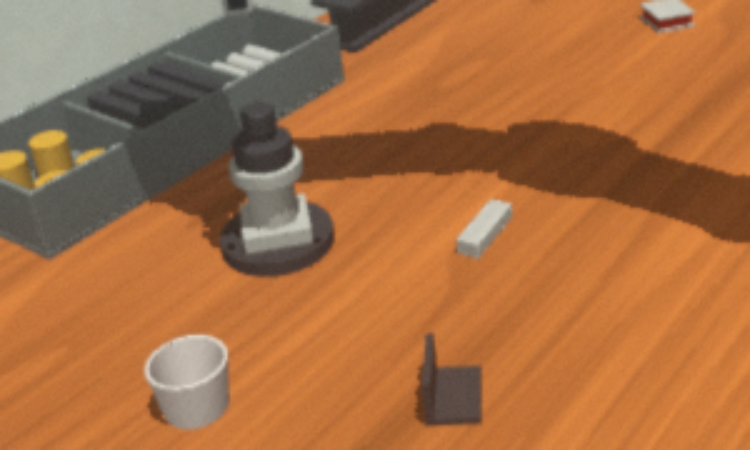

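The stack stands straight on the disc at about (270,190): plate, pipe, flange, weight. The bystanders in this view are where they were.

```bash
python3 -c "
from bench import ticket
print(ticket.hand_in())"
```

```text
the job is handed in; nothing more can be done
None
```

The job is handed in (the call returned no verdict): plate, pipe, flange and weight are stacked on the pin, each within about 1 mm of its axis by camera, all released at 39.5 s, and nothing else was touched.

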